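# Thread the clay spacer rings onto the trimming stand

## Task

Make up the height on the pottery's spindle stand: thread the larger, thicker fired-clay spacer ring over the upright spindle first, so that it lies flat on the round base plate, then thread the smaller, thinner ring on so that it lies flat on top of the thick one. Do not disturb the finished clay bowl, and let go of both rings at the end.

Things in the scene. Friction and masses are not known exactly. Their poses are not given: they have to be found in the camera images.
- stand: Fixed spindle stand: a round dark steel base plate, 130 mm in diameter and 12 mm thick, lying on the table, with one bright steel spindle standing upright at its centre, 12 mm in diameter, with a round end 88 mm above the table. Origin: centre of the underside of the base plate, on the spindle's axis; z points up along the spindle. The plate's upper face is at z = 12 mm.
- thick_ring: The larger, thicker loose spacer ring of brown fired clay, lying flat on the table: outside diameter 60 mm, 32 mm high, a round hole 32 mm in diameter right through (wall 14 mm), about 130 g. Origin: the middle of the ring, on the axis of the hole at half its height, 16 mm above the table as it lies; z is the axis of the hole. Either face may be down.
- thin_ring: The smaller, thinner loose spacer ring of the same clay, lying flat on the table: outside diameter 46 mm, 18 mm high, a round hole 32 mm in diameter right through (wall 7 mm), about 40 g. Origin: the middle of the ring, on the axis of the hole at half its height, 9 mm above the table as it lies; z is the axis of the hole. Either face may be down. The solid clay puck and the thin steel cutter ring lying about are no part of the job.
- bowl: A finished clay bowl, open upwards, 116 mm across its rim and 65 mm high, standing at the right-hand side of the work area (towards -y). Origin: centre of its underside. It must stay where it is.
Not all that is in view belongs to the job. Leave any green or pink look-alike of the thin_ring alone.

How it is judged:
By the outcome, as a careful person would: the job done as asked, in the order asked, and still so for the second after the job is handed in, with the robot touching nothing.
It also fails if it takes over 58 s, if anything falls off the work surface, if the arm or the gripper's body presses on something with over 40 N, if the wrist force passes 120 N, or if a joint passes its speed limit or range.

## Robot

A 6-joint arm with a two-finger parallel gripper is mounted at the origin on the work surface. World frame = base frame: x ahead of the robot, y to its left, z up, the work surface at z = 0. Lengths are in mm, angles in rad, forces in N, time in s.
With the tool pointing down it reaches from about 325 to 900 mm from the base axis. Payload 3.5 kg.
Tool frame: the origin (TCP) lies midway between the tips of the shut fingers; the grasp point (between the pads) lies 19 mm behind it; z points along the fingers, y is the line along which they close (so a half turn about z gives the same grasp; the last joint's range is limited). The gripper opens to 85 mm and grips with 20 to 120 N. Pads are 22 mm wide; open, the fingers measure 114 mm over their backs; the gripper's body (76 mm by 85 mm) begins 54 mm behind the grasp point. The pads swing forward as they close: fully open they stand 13 mm farther back than shut.
Start: joints at [-1.43, 0.276, -0.026, 1.268, 0, 1.467], TCP at [150.858, -606.518, 194.013] pointing down, gripper open.
Joint ranges: [-3.12, 3.12], [-0.85, 1.88], [-1.08, 1.24], [-1.95, 2.15], [-1.57, 1.53], [-3.14, 3.14]. Speed limits (rad/s): [2.57, 2.57, 3.14, 3.14, 3.14, 3.14].

## Interface

Orientations are given as a unit quaternion [x, y, z, w].
In Python, from cell import manip gives the robot as it stands.
- The arm moves only by the tool carry_out, never from a script. Its argument "moves" is a list of rows, each a list of 5 numbers: the closure, from 0 (fully open) to 1 (shut), then the shift along the world's x, y, z normalised to -1 to 1, where 1 is 0.2 m, then the turn about the world's z normalised to -1 to 1, where 1 is 90 degrees. In form: [[claw, dx, dy, dz, turn], ...]. A call has 1 to 10 rows; each row is the pose to reach, as a shift and turn from the pose commanded when the call began; what a row does not reach only later rows make up. A row lasts 1/12 s, in which the tool goes at most 41.7 mm and 7.16 degrees, less where a joint would pass 70% of its speed; a pose out of reach is approached as far as the arm can. A call with a number of a shift or a turn outside -1 to 1 is refused whole. A call with a gripper value outside its range is refused whole. The fingers move at their own pace and stop on an object; the grip force is fixed at half the most. Time passes only in rows, so rows that repeat a pose let the fingers close. It gives the time, the measured TCP pose, the force, the opening and the grip force at its end, in the units of the state.
- manip.observe(): the state, without advancing time (a new reading comes with each control period).
- manip.camera(name): name is "side" or "top" or "wrist"; returns a dict with "image" (420x560x3 uint8, red, green, blue), "camera_matrix" (3x3 intrinsics, pixels), "R" (3x3) and "t" (3): a world point X has camera coordinates R X + t; the wrist camera has in their place "T_tool_cam" (4x4, takes a point from camera to tool coordinates, whose origin is the TCP and whose axes are the flange's). Camera axes: x right, y down, z forward; pixel columns grow to the right and rows downward; lengths in mm; the calibration is good to about 2 mm. The wrist camera is an equidistant fisheye: a pixel r from the principal point sees the ray r / f radians off the axis. A picture is of the moment at which its call begins: read the wrist's pose just before it. There is no depth.
- manip.hand_in(): hands the job in; it is judged then, once.
The state is a dict: "time_s": time; "joints": joint angles; "joint_velocities": joint speeds; "joint_efforts": joint torques, N m; "position": TCP position; "ee_rot": TCP orientation; "wrist_force": force on the tool from outside, world axes, zero at the start; "torque": the same for the moment, N m; "finger_gap": opening from 0.0 (shut) to 1.0 (fully open); "grasp_force": force on a finger pad.
Only numpy, scipy, OpenCV 4.12 (cv2) and the standard library are available. Lean on these libraries where they do the work, as an engineer would, in place of code of your own. Each camera call takes 0.05 s, during which the arm holds its last target. There are 200 camera calls.

## Working session

There is one attempt and no reset: what is moved stays moved. The work goes in short steps, Python scripts to look and compute and a tool call to move; the robot and the scene stay as the last step left them, time stands still between calls to the robot, and variables do not carry over. Pictures are saved under pics/ and viewed, at most 10 in all, crops included, and the job is handed in when it is done.

Besides the shell and the picture viewer there is one more tool, called after ">>>" in YAML: its name, and indented under it one key for each argument. carry_out: Moves the arm, as the interface text tells. Scaled input: -1 to 1 covers 0.2 m each way for a shift and 90 degrees each way for a turn. Its arguments: {"type":"object","properties":{"moves":{"type":"array","items":{"type":"array","items":{"type":"number","minimum":-1,"maximum":1}}}},"required":["moves"]}

```bash
mkdir -p pics; cat > h.py <<'E'
from cell import manip
import numpy as np, cv2, pickle
def snap(name,fn):
    s=manip.observe(); c=manip.camera(name); c['state']=s
    pickle.dump(c,open(f'pics/{fn}.pkl','wb')); cv2.imwrite(f'pics/{fn}.png',c['image'][:,:,::-1]); return c
def load(fn): return pickle.load(open(f'pics/{fn}.pkl','rb'))
def world(c,u,v,z):
    K=np.array(c['camera_matrix'])
    if 'T_tool_cam' in c:
        from scipy.spatial.transform import Rotation as Ro
        p=np.array([u-K[0,2],v-K[1,2]])/[K[0,0],K[1,1]]; th=np.hypot(*p)
        d=np.array([*(p/max(th,1e-9)*np.sin(th)),np.cos(th)])
        T=np.array(c['T_tool_cam']); R=Ro.from_quat(c['state']['ee_rot']).as_matrix()
        o=R@T[:3,3]+c['state']['position']; d=R@T[:3,:3]@d
    else:
        R=np.array(c['R']); t=np.array(c['t']); o=-R.T@t; d=R.T@np.linalg.inv(K)@[u,v,1]
    return o+d*(z-o[2])/d[2]
E
python3 -c "
from h import *
a=snap('top','top0');b=snap('side','side0')
print(manip.observe()); print(a['camera_matrix'],a['R'],a['t'])
cv2.imwrite('pics/both.png',np.vstack([a['image'],b['image']])[:,:,::-1]) if 0 else None
"
```

```text
{'time_s': 0.1, 'joints': array([-1.43039354e+00,  2.77094419e-01, -2.77432178e-02,  1.26797955e+00,
       -1.74053535e-05,  1.46740246e+00]), 'joint_velocities': array([ 0.00126765, -0.00119689,  0.00381884, -0.00055307, -0.00183105,
        0.00154779]), 'joint_efforts': array([-3.17420026e-04, -4.46708572e+01,  2.96128321e+01,  8.45155242e-03,
       -1.00384764e-04,  4.99750172e-06]), 'position': array([ 150.74781326, -605.75208413,  192.9485457 ]), 'ee_rot': array([ 9.92579086e-01,  1.21596612e-01, -2.73975358e-05, -1.01009366e-03]), 'wrist_force': array([ 0.26788219,  0.76615182, -0.55929483]), 'torque': array([-0.03072499, -0.07138977, -0.02946888]), 'grasp_force': 0.0, 'finger_gap': 0.9974704386129563}
[[412.89871796   0.         287.22558767]
 [  0.         412.89871796 214.02397758]
 [  0.           0.           1.        ]] [[ 1.36933335e-01 -9.90579879e-01  8.74301111e-04]
 [-9.67910649e-01 -1.33987281e-01 -2.12594414e-01]
 [ 2.10708894e-01  2.82650167e-02 -9.77140139e-01]] [-168.99335584  515.36866619  837.18235714]
```

View pics/top0.png

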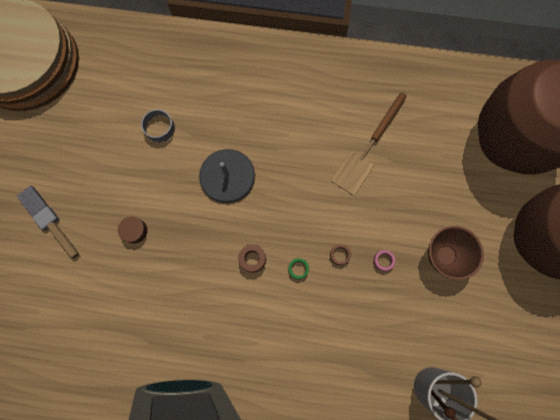

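View pics/side0.png

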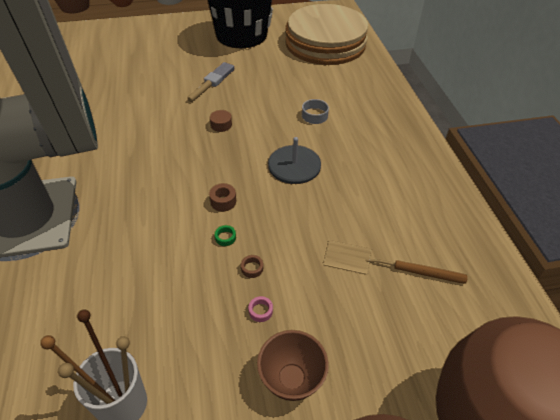

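The top view shows the stand plate at (227,176) with its spindle tip at (222,163). The thick ring is at (252,258), the thin ring at (340,255), the green ring at (299,269), the pink ring at (384,261) and the bowl at (455,253). In the side view the same things are at plate (295,164), spindle tip (296,140), thick ring (223,195), thin ring (252,265) and bowl (293,365).

```bash
python3 -c "
from h import *
np.set_printoptions(precision=1,suppress=True)
a=load('top0');b=load('side0')
for n,p,q,z in [('plate',(227.5,176),(295,163.5),12),('tip',(222,163),(296,140),86),('thick',(252,258),(223,194),30),('thin',(340.5,255),(252,265),16),('green',(299,269),(226,234),14),('pink',(384.5,261),(261,308),14),('bowl',(456,252),(293,360),60)]:
  print(n,world(a,*p,z),world(b,*q,z))
A=cv2.resize(a['image'][135:285,190:400],None,fx=3.8,fy=3.8,interpolation=2); cv2.imwrite('pics/c0.png',A[:,:,::-1])
"
```

```text
plate [613.3  53.8  12. ] [619.   46.6  12. ]
tip [618.8  56.2  86. ] [618.7  46.4  86. ]
thick [431.7 -33.6  30. ] [436.3 -39.3  30. ]
thin [ 466.4 -225.1   16. ] [ 470.9 -229.3   16. ]
green [ 423.5 -138.2   14. ] [ 429.7 -140.1   14. ]
pink [ 466.8 -323.1   14. ] [ 472.4 -326.4   14. ]
bowl [ 500.3 -460.8   60. ] [ 503.6 -456.    60. ]
```

View pics/c0.png

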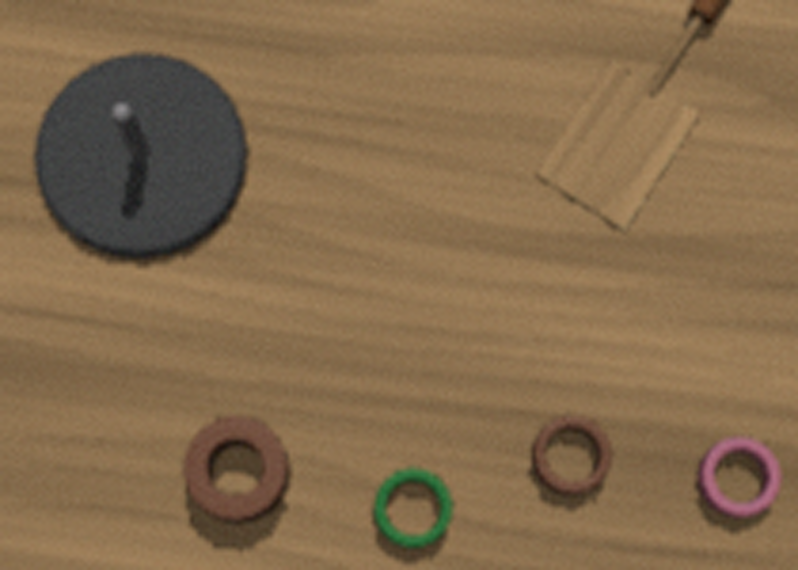

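The two cameras agree to within about 10 mm. The stand is near (616,50), the thick ring near (434,-36) and the thin ring near (468,-227). I'll go out and up past the tool cup, then look from close by with the wrist camera.

>>> carry_out:
  moves:
    - [0, 0.3, 0.05, 0.3, 0.08]
    - [0, 0.6, 0.1, 0.5, 0.16]
    - [0, 0.9, 0.2, 0.55, 0.24]
    - [0, 0.9, 0.4, 0.55, 0.32]
    - [0, 0.9, 0.6, 0.55, 0.4]
    - [0, 0.9, 0.8, 0.55, 0.48]
    - [0, 0.9, 1, 0.55, 0.56]
    - [0, 0.9, 1, 0.55, 0.6]
    - [0, 0.9, 1, 0.55, 0.6]

```text
time_s: 0.85
position: [331.3, -400.0, 304.8]
ee_rot: [0.827, 0.562, 0.001, -0.001]
wrist_force: [-0.9, -0.2, -0.8]
finger_gap: 1.0
grasp_force: 0.0
```

>>> carry_out:
  moves:
    - [0, 0.1, 0.2, 0, 0.08]
    - [0, 0.2, 0.4, 0, 0.16]
    - [0, 0.3, 0.6, 0, 0.24]
    - [0, 0.4, 0.8, 0, 0.25]
    - [0, 0.5, 1, 0, 0.25]
    - [0, 0.5, 1, 0, 0.25]

```text
time_s: 1.35
position: [431.8, -202.6, 303.7]
ee_rot: [0.703, 0.711, 0.001, -0.001]
wrist_force: [-0.7, 0.5, -0.8]
finger_gap: 1.001
grasp_force: 0.0
```

>>> carry_out:
  moves:
    - [0, 0, 0.2, -0.1, 0]
    - [0, 0, 0.4, -0.2, 0]
    - [0, 0, 0.6, -0.3, 0]
    - [0, 0, 0.8, -0.4, 0]
    - [0, 0, 0.85, -0.5, 0]
    - [0, 0, 0.85, -0.5, 0]
    - [0, 0, 0.85, -0.5, 0]
    - [0, 0, 0.85, -0.5, 0]

```text
time_s: 2.02
position: [431.4, -37.1, 204.4]
ee_rot: [0.704, 0.71, -0.0, 0.0]
wrist_force: [-0.1, -0.1, 1.2]
finger_gap: 0.998
grasp_force: 0.0
```

```bash
python3 -c "
from h import *
c=snap('wrist','w1'); s=c['state'];print(s['time_s'],s['position'],s['ee_rot'],s['joints'],c['camera_matrix'],c['T_tool_cam'])
"
```

```text
2.0167 [431.37774839 -37.07904627 204.40043045] [ 7.04273745e-01  7.09928369e-01 -6.54833669e-05  4.45809685e-04] [-2.34830977e-01 -7.60130583e-02 -3.97584512e-01  1.24853122e+00
 -5.75313687e-04  1.32796828e+00] [[325.1922621    0.         277.13999636]
 [  0.         325.1922621  209.68756613]
 [  0.           0.           1.        ]] [[-3.14269764e-04 -9.54416295e-01 -2.98478537e-01  7.53808714e+01]
 [ 9.99999441e-01 -6.01229951e-04  8.69590411e-04 -1.13214210e+00]
 [-1.00940549e-03 -2.98478097e-01  9.54415951e-01 -1.80723092e+02]
 [ 0.00000000e+00  0.00000000e+00  0.00000000e+00  1.00000000e+00]]
```

View pics/w1.png

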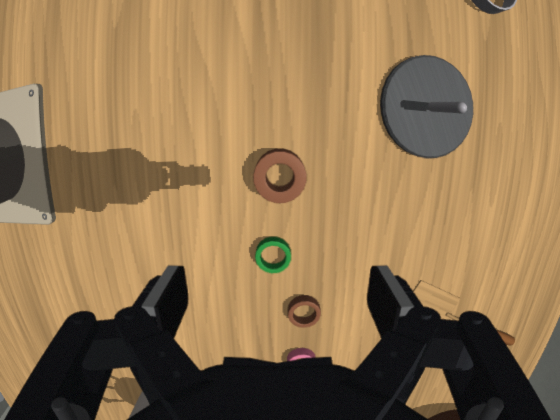

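The wrist view shows the thick ring's top face at (280,176), the thin ring at (304,311), the plate at (427,106) and the spindle tip at (462,107). The fingers close along world x.

```bash
python3 -c "
from h import *
np.set_printoptions(precision=1,suppress=True)
c=load('w1')
for n,u,v,z in [('thickouter',280,176,32),('L',253,176,32),('R',307,176,32),('T',280,150,32),('B',280,202,32),('thin',304.5,310.5,18),('plate',427,105,12),('pL',382,105,12),('pR',472,107,12),('pT',427,56,12),('pB',429,157,12),('tip',462,107,84),('green',273.5,255,14)]: print(n,world(c,u,v,z))
A=cv2.resize(c['image'][40:340,230:490],None,fx=2,fy=2,interpolation=2)[:,:,::-1]; cv2.imwrite('pics/c1.png',A)
"
```

```text
thickouter [433.8 -33.2  32. ]
L [403.9 -33.4  32. ]
R [463.8 -32.9  32. ]
T [433.5  -4.2  32. ]
B [434.1 -63.1  32. ]
thin [ 469.4 -220.4   18. ]
plate [611.5  55.7  12. ]
pL [552.4  50.4  12. ]
pR [679.1  60.9  12. ]
pT [610.1 116.8  12. ]
pB [619.3  -8.5  12. ]
tip [618.1  55.   84. ]
green [ 426.9 -137.7   14. ]
```

View pics/c1.png

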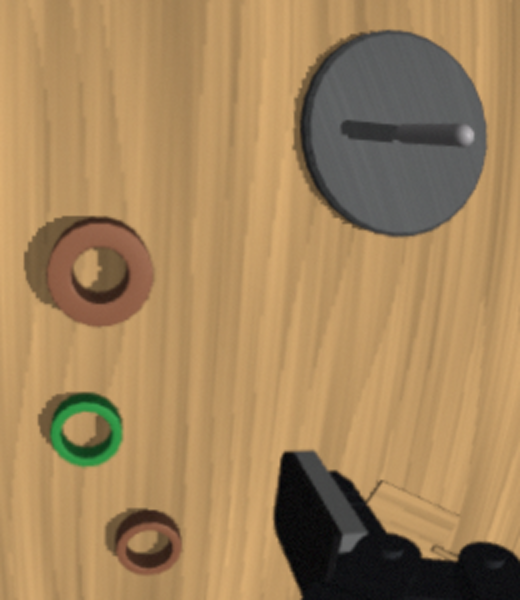

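Thick ring is at (434,-34). I'll go down and grip it.

>>> carry_out:
  moves:
    - [0, 0.015, 0.012, -0.2, 0]
    - [0, 0.015, 0.012, -0.4, 0]
    - [0, 0.015, 0.012, -0.6, 0]
    - [0, 0.015, 0.012, -0.75, 0]
    - [0, 0.015, 0.012, -0.85, 0]
    - [0, 0.015, 0.012, -0.93, 0]
    - [0, 0.015, 0.012, -1, 0]
    - [0, 0.015, 0.012, -1, 0]

```text
time_s: 2.73
position: [433.1, -35.3, 2.6]
ee_rot: [0.705, 0.709, -0.001, -0.001]
wrist_force: [-0.1, 0.3, -0.7]
finger_gap: 1.0
grasp_force: 0.0
```

>>> carry_out:
  moves:
    - [0, 0, 0, -0.03, 0]
    - [0.2, 0, 0, -0.03, 0]
    - [1, 0, 0, -0.03, 0]
    - [1, 0, 0, -0.03, 0]
    - [1, 0, 0, -0.03, 0]
    - [1, 0, 0, -0.03, 0]
    - [1, 0, 0, -0.03, 0]
    - [1, 0, 0, -0.03, 0]

```text
time_s: 3.4
position: [434.0, -34.1, -1.7]
ee_rot: [0.704, 0.71, 0.0, 0.0]
wrist_force: [0.8, 0.3, 0.2]
finger_gap: 0.01
grasp_force: 0.0
```

The fingers shut fully and felt nothing, so I'll look before doing anything else.

```bash
python3 -c "
from h import *
print(manip.observe())
c=snap('wrist','w2');d=snap('side','s2')
im=np.hstack([cv2.resize(c['image'],(400,300)),cv2.resize(d['image'][120:270,130:330],(400,300))])
cv2.imwrite('pics/v2.png',im[:,:,::-1])"
```

```text
{'time_s': 3.4, 'joints': array([-2.27063148e-01,  1.46462869e-01, -6.57931940e-01,  7.65928336e-01,
       -2.20048559e-05,  1.33538512e+00]), 'joint_velocities': array([-0.00095318,  0.00328295, -0.00415708, -0.00043972, -0.00073874,
       -0.00255246]), 'joint_efforts': array([-1.83788087e-02, -3.00139832e+01,  2.19949436e+01, -7.05547747e-03,
       -8.22572911e-04, -6.83804024e-05]), 'position': array([434.03077851, -34.08997933,  -1.74489108]), 'ee_rot': array([7.04149127e-01, 7.10052076e-01, 1.15145125e-04, 2.06972589e-04]), 'wrist_force': array([0.78402395, 0.31658354, 0.22428039]), 'torque': array([-0.04926962,  0.00689236, -0.01544913]), 'grasp_force': 0.0, 'finger_gap': 0.00962261783225447}
```

View pics/v2.png

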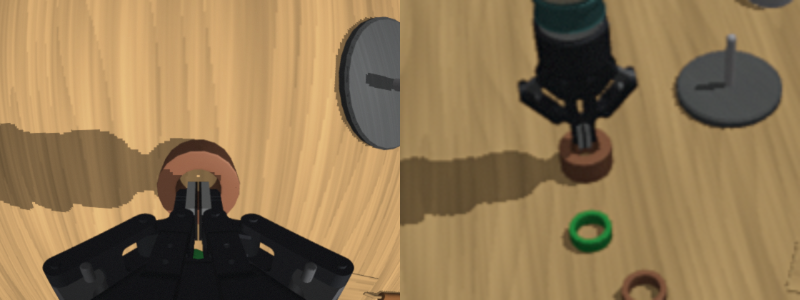

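Both views show the shut fingers over or in the thick ring's hole, and the ring is still flat. That means the tips were higher than I assumed. I'll lift, open again and work out the finger geometry in the tool frame.

>>> carry_out:
  moves:
    - [1, 0, 0, 0.15, 0]
    - [1, 0, 0, 0.3, 0]
    - [1, 0, 0, 0.4, 0]
    - [1, 0, 0, 0.4, 0]
    - [1, 0, 0, 0.4, 0]

```text
time_s: 3.92
position: [435.3, -34.4, 79.2]
ee_rot: [0.704, 0.71, 0.001, 0.001]
wrist_force: [-0.6, 0.5, 0.3]
finger_gap: 0.001
grasp_force: 0.0
```

```bash
python3 -c "
from h import *
c=snap('wrist','w3');print(c['state']['position'])
f=lambda i,y,x:cv2.resize(i[y:y+150,x:x+200],(400,300),interpolation=2)
a=load('w1')['image'];b=load('w2')['image'];d=c['image']
cv2.imwrite('pics/v3.png',np.vstack([np.hstack([f(b,200,180),f(d,200,180)]),np.hstack([f(a,240,110),f(a,240,300)])])[:,:,::-1])"
```

```text
[435.28755938 -34.42555318  79.23084242]
```

View pics/v3.png

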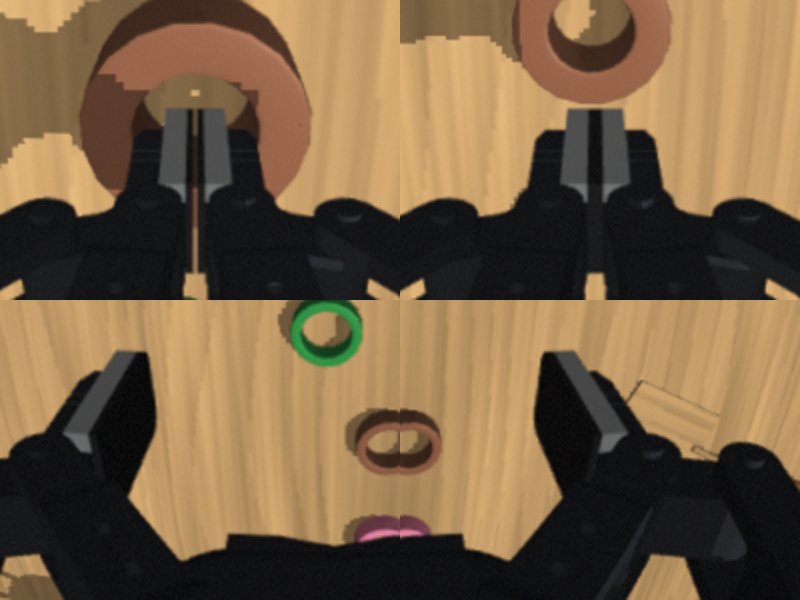

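With the shut tips at pixel v=254, the open tips at (183,266) and (372,266), and a known 85 mm gap, the real tips sit about 42 mm behind the reported TCP. That fits the fingers sweeping over the 32 mm ring without touching it. I'll allow for it by commanding about 42 mm lower, going gently and watching the force.

>>> carry_out:
  moves:
    - [0, 0, 0, 0, 0]
    - [0, 0, 0, 0, 0]
    - [0, 0, 0, 0, 0]
    - [0, 0, 0, 0, 0]
    - [0, 0, 0, 0, 0]
    - [0, 0, 0, -0.1, 0]
    - [0, 0, 0, -0.2, 0]
    - [0, 0, 0, -0.3, 0]
    - [0, 0, 0, -0.4, 0]
    - [0, 0, 0, -0.4, 0]

```text
time_s: 4.8
position: [430.1, -33.3, -5.3]
ee_rot: [0.704, 0.71, -0.002, -0.003]
wrist_force: [-0.4, 1.1, -0.1]
finger_gap: 0.999
grasp_force: 0.0
```

>>> carry_out:
  moves:
    - [0, 0, 0, -0.05, 0]
    - [0, 0, 0, -0.1, 0]
    - [0, 0, 0, -0.15, 0]
    - [0, 0, 0, -0.18, 0]
    - [0, 0, 0, -0.2, 0]
    - [0, 0, 0, -0.2, 0]

```text
time_s: 5.3
position: [433.8, -34.1, -42.2]
ee_rot: [0.704, 0.71, -0.0, -0.0]
wrist_force: [-0.3, 0.5, 1.2]
finger_gap: 1.002
grasp_force: 0.0
```

>>> carry_out:
  moves:
    - [0.1, 0, 0, 0, 0]
    - [0.2, 0, 0, 0, 0]
    - [0.3, 0, 0, 0, 0]
    - [0.6, 0, 0, 0, 0]
    - [1, 0, 0, 0, 0]
    - [1, 0, 0, 0, 0]
    - [1, 0, 0, 0, 0]
    - [1, 0, 0, 0, 0]

```text
time_s: 5.97
position: [434.5, -34.3, -40.9]
ee_rot: [0.704, 0.71, 0.0, 0.001]
wrist_force: [-1.9, 0.2, 6.4]
finger_gap: 0.689
grasp_force: 63.7
```

Gripped: gap 0.689 is 58.6 mm, force 64 N. I'll lift and carry it so that the wrist camera is directly above the spindle.

>>> carry_out:
  moves:
    - [1, 0, 0, 0.1, 0]
    - [1, 0, 0, 0.25, 0]
    - [1, 0, 0, 0.4, 0]
    - [1, 0, 0, 0.55, 0]
    - [1, 0, 0, 0.71, 0]
    - [1, 0.15, 0, 0.71, 0]
    - [1, 0.35, 0.02, 0.71, 0]
    - [1, 0.55, 0.05, 0.71, 0]
    - [1, 0.75, 0.07, 0.71, 0]
    - [1, 0.9, 0.07, 0.71, 0]

```text
time_s: 6.8
position: [617.1, -19.4, 100.3]
ee_rot: [0.704, 0.71, 0.001, 0.001]
wrist_force: [0.7, -0.2, -1.4]
finger_gap: 0.685
grasp_force: 65.0
```

>>> carry_out:
  moves:
    - [1, 0.01, 0, 0, 0]
    - [1, 0.01, 0, 0, 0]
    - [1, 0.01, 0, 0, 0]
    - [1, 0.01, 0, 0, 0]
    - [1, 0.01, 0, 0, 0]

```text
time_s: 7.22
position: [614.1, -20.1, 99.8]
ee_rot: [0.704, 0.71, -0.0, -0.001]
wrist_force: [-0.4, -0.3, -1.7]
finger_gap: 0.685
grasp_force: 65.2
```

```bash
python3 -c "
from h import *
c=snap('wrist','w4');print(c['state']['position'],c['state']['ee_rot'])"
```

```text
[614.11132196 -20.06767869  99.84365493] [ 7.04305159e-01  7.09896974e-01 -4.44022577e-04 -5.76341041e-04]
```

View pics/w4.png

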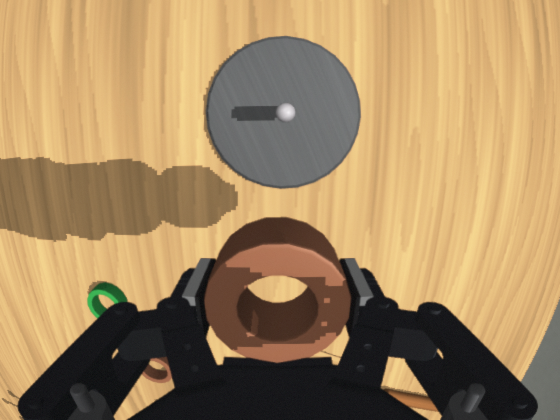

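The wrist view shows the plate at (283,112) with the spindle tip at (286,112). The held ring is level between the pads, with its top-face outline from u 205 to 352 and v 243 to 360.

```bash
python3 -c "
from h import *
np.set_printoptions(precision=1,suppress=True)
c=load('w4')
for n,u,v,z in [('plate',283,112,12),('L',206.5,112,12),('R',360,112,12),('T',283,37,12),('B',283,187.5,12),('tip',286,112,86)]+[(k,u,v,zz) for zz in(172,) for k,u,v in[('rT',277,243),('rB',277,360),('rL',205,301),('rR',352,301),('hT',278,275),('hB',278,343),('hL',237,308),('hR',318,308)]]: print(n,z,world(c,u,v,z))"
```

```text
plate 12 [617.3  54.6  12. ]
L 12 [554.2  55.4  12. ]
R 12 [681.3  56.9  12. ]
T 12 [616.8 117.7  12. ]
B 12 [618.   -8.9  12. ]
tip 86 [617.8  54.8  86. ]
rT 172 [612.9   8.7 172. ]
rB 172 [613.3 -49.  172. ]
rL 172 [584.1 -17.4 172. ]
rR 172 [643.3 -17.  172. ]
hT 172 [613.4  -4.6 172. ]
hB 172 [613.7 -38.6 172. ]
hL 172 [597.  -20.2 172. ]
hR 172 [629.6 -20.  172. ]
```

The spindle is at (617.6,54.8), so the held ring needs +4 mm in x and +75.5 mm in y.

>>> carry_out:
  moves:
    - [1, 0.02, 0.12, 0, 0]
    - [1, 0.02, 0.26, 0, 0]
    - [1, 0.02, 0.378, 0, 0]
    - [1, 0.02, 0.378, 0, 0]
    - [1, 0.02, 0.378, 0, 0]
    - [1, 0.02, 0.378, -0.1, 0]
    - [1, 0.02, 0.378, -0.2, 0]
    - [1, 0.02, 0.378, -0.3, 0]
    - [1, 0.02, 0.378, -0.35, 0]
    - [1, 0.02, 0.378, -0.35, 0]

```text
time_s: 8.1
position: [616.7, 54.6, 27.2]
ee_rot: [0.705, 0.71, -0.002, -0.002]
wrist_force: [-0.8, -0.0, -1.8]
finger_gap: 0.686
grasp_force: 65.2
```

```bash
python3 -c "
from h import *
s=manip.observe();print(s['time_s'],s['position'],s['wrist_force'],s['finger_gap'])"
```

```text
8.1 [616.70178572  54.56833068  27.20872724] [-0.75496759 -0.0442581  -1.84609673] 0.6860336884781146
```

>>> carry_out:
  moves:
    - [1, 0, 0, -0.07, 0]
    - [1, 0, 0, -0.14, 0]
    - [1, 0, 0, -0.2, 0]
    - [1, 0, 0, -0.25, 0]
    - [1, 0, 0, -0.27, 0]
    - [1, 0, 0, -0.285, 0]
    - [1, 0, 0, -0.285, 0]
    - [1, 0, 0, -0.285, 0]

```text
time_s: 8.77
position: [619.4, 55.0, -23.7]
ee_rot: [0.704, 0.71, -0.001, 0.0]
wrist_force: [-9.0, -1.5, 16.0]
finger_gap: 0.684
grasp_force: 65.2
```

It has touched down with 16 N. I'll release and rise.

>>> carry_out:
  moves:
    - [0, 0, 0, 0.02, 0]
    - [0, 0, 0, 0.02, 0]
    - [0, 0, 0, 0.02, 0]
    - [0, 0, 0, 0.02, 0]
    - [0, 0, 0, 0.02, 0]
    - [0, 0, 0, 0.2, 0]
    - [0, 0, 0, 0.4, 0]
    - [0, 0, 0, 0.6, 0]
    - [0, 0, 0, 0.7, 0]
    - [0, 0, 0, 0.7, 0]

```text
time_s: 9.6
position: [624.9, 55.5, 119.5]
ee_rot: [0.704, 0.71, 0.004, 0.004]
wrist_force: [1.2, 1.1, 0.4]
finger_gap: 1.006
grasp_force: 0.0
```

```bash
python3 -c "
from h import *
c=snap('wrist','w5');d=snap('side','s5');print(c['state']['position'])
cv2.imwrite('pics/v5.png',np.hstack([cv2.resize(c['image'],(400,300)),cv2.resize(d['image'][100:250,200:400],(400,300))])[:,:,::-1])"
```

```text
[624.90748274  55.47607244 119.52133541]
```

View pics/v5.png

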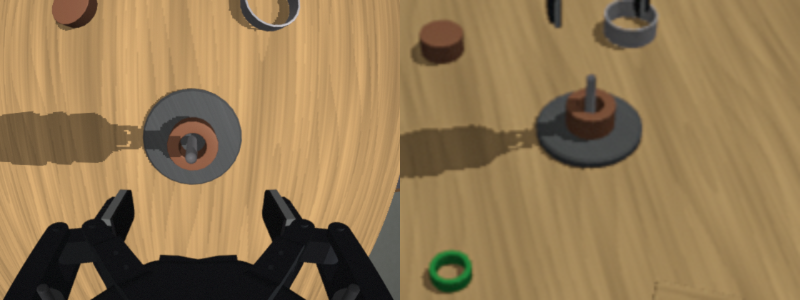

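Left: the wrist view. Right: the side view. Both show the thick ring flat on the plate with the spindle through it. Now to the thin ring, about (469,-222).

>>> carry_out:
  moves:
    - [0, -0.1, -0.15, 0, 0]
    - [0, -0.2, -0.3, 0, 0]
    - [0, -0.3, -0.45, 0, 0]
    - [0, -0.4, -0.6, 0, 0]
    - [0, -0.5, -0.75, 0, 0]
    - [0, -0.6, -0.9, 0, 0]
    - [0, -0.7, -1, 0, 0]
    - [0, -0.75, -1, 0, 0]

```text
time_s: 10.37
position: [466.0, -146.5, 110.4]
ee_rot: [0.706, 0.708, -0.002, -0.002]
wrist_force: [0.1, 0.1, 0.7]
finger_gap: 1.0
grasp_force: 0.0
```

>>> carry_out:
  moves:
    - [0, 0, -0.2, 0, 0]
    - [0, 0, -0.38, 0, 0]
    - [0, 0, -0.38, 0, 0]
    - [0, 0, -0.38, 0, 0]
    - [0, 0, -0.38, 0, 0]
    - [0, 0, -0.38, 0, 0]

```text
time_s: 10.87
position: [469.0, -218.7, 111.8]
ee_rot: [0.704, 0.71, -0.0, -0.002]
wrist_force: [0.2, -0.7, 0.4]
finger_gap: 1.001
grasp_force: 0.0
```

```bash
python3 -c "
from h import *
from scipy.spatial.transform import Rotation as Ro
np.set_printoptions(precision=1,suppress=True)
# thick ring on spindle, from w5, and thin ring by its dark/red colour
def blobs(c):
    im=cv2.cvtColor(np.ascontiguousarray(c['image']),cv2.COLOR_RGB2HSV).astype(int)
    r=c['image'].astype(int); m=((im[...,0]<11)|(im[...,0]>176))&(im[...,1]>85)&(r[...,0]>45)
    n,l,s,ce=cv2.connectedComponentsWithStats(m.astype(np.uint8))
    return [(s[i],ce[i]) for i in range(1,n) if s[i,4]>150]
c=snap('wrist','w6');print(c['state']['position'],c['state']['time_s'])
for b in blobs(c): print('w6',b, world(c,*b[1],10))
c=load('w5')
for b in blobs(c): print('w5',b, world(c,*b[1],40))
"
```

```text
[ 469.  -218.7  111.8] 10.8667
w6 (array([254, 180,  50,  51, 981], dtype=int32), array([278.3, 205.7])) [ 469.  -227.7   10. ]
w5 (array([  74,    0,   61,   37, 1690], dtype=int32), array([102.3,  15.2])) [472.2 225.2  40. ]
w5 (array([ 234,  165,   71,   74, 2958], dtype=int32), array([269.7, 200.8])) [618.7  57.2  40. ]
```

```bash
python3 -c "
from h import *
np.set_printoptions(precision=1,suppress=True)
c=load('w6')
print(world(c,254,209,18),world(c,304,209,18),world(c,279,231,18),world(c,279,180,0),world(c,279,180,18))
c=load('w5')
print(world(c,234,203,44),world(c,305,203,44),world(c,269,239,44),c['state']['position'])
"
```

```text
[ 447.5 -228.6   18. ] [ 491.8 -228.1   18. ] [ 469.8 -249.2   18. ] [ 469.5 -206.     0. ] [ 469.3 -202.2   18. ]
[589.3  56.3  44. ] [647.8  56.6  44. ] [618.2  24.5  44. ] [624.9  55.5 119.5]
```

Thin ring centre is (469.6,-226.5). I'll go down in steps and close gradually.

>>> carry_out:
  moves:
    - [0, 0, -0.03, -0.15, 0]
    - [0, 0, -0.03, -0.3, 0]
    - [0, 0, -0.03, -0.45, 0]
    - [0, 0, -0.03, -0.6, 0]
    - [0, 0, -0.03, -0.68, 0]
    - [0, 0, -0.03, -0.74, 0]
    - [0, 0, -0.03, -0.765, 0]
    - [0.38, 0, -0.03, -0.765, 0]
    - [0.38, 0, -0.03, -0.765, 0]
    - [0.38, 0, -0.03, -0.765, 0]

```text
time_s: 11.75
position: [471.0, -226.8, -38.9]
ee_rot: [0.704, 0.71, 0.0, 0.001]
wrist_force: [0.8, -0.0, -0.6]
finger_gap: 0.625
grasp_force: 0.0
```

>>> carry_out:
  moves:
    - [0.45, 0, 0, -0.01, 0]
    - [1, 0, 0, -0.01, 0]
    - [1, 0, 0, -0.01, 0]
    - [1, 0, 0, -0.01, 0]
    - [1, 0, 0, -0.01, 0]
    - [1, 0, 0, -0.01, 0]

```text
time_s: 12.25
position: [471.1, -227.4, -39.3]
ee_rot: [0.704, 0.71, 0.0, 0.001]
wrist_force: [-2.9, 2.3, 13.7]
finger_gap: 0.518
grasp_force: 63.2
```

Gripped: gap 0.518 is 44 mm. I'll lift and carry it to just before the spindle.

>>> carry_out:
  moves:
    - [1, 0, 0, 0.1, 0]
    - [1, 0, 0, 0.25, 0]
    - [1, 0, 0, 0.42, 0]
    - [1, 0, 0, 0.6, 0]
    - [1, 0, 0.1, 0.75, 0]
    - [1, 0.1, 0.25, 0.8, 0]
    - [1, 0.22, 0.4, 0.8, 0]
    - [1, 0.34, 0.55, 0.8, 0]
    - [1, 0.46, 0.7, 0.8, 0]
    - [1, 0.58, 0.85, 0.8, 0]

```text
time_s: 13.08
position: [587.2, -55.1, 119.4]
ee_rot: [0.704, 0.71, 0.001, 0.001]
wrist_force: [0.5, -0.4, 0.1]
finger_gap: 0.518
grasp_force: 61.1
```

>>> carry_out:
  moves:
    - [1, 0.1, 0.1, 0, 0]
    - [1, 0.16, 0.17, 0, 0]
    - [1, 0.16, 0.17, 0, 0]
    - [1, 0.16, 0.17, 0, 0]
    - [1, 0.16, 0.17, 0, 0]
    - [1, 0.16, 0.17, 0, 0]

```text
time_s: 13.58
position: [617.0, -23.4, 118.2]
ee_rot: [0.705, 0.71, -0.0, -0.0]
wrist_force: [-0.2, -0.6, -0.9]
finger_gap: 0.514
grasp_force: 61.2
```

```bash
python3 -c "
from h import *
np.set_printoptions(precision=1,suppress=True)
c=snap('wrist','w7');s=c['state'];print(s['position'],s['time_s'],s['finger_gap'],s['grasp_force'])
im=cv2.resize(c['image'][80:380,130:430],(600,600),interpolation=2)
cv2.imwrite('pics/v7.png',im[:,:,::-1])
"
```

```text
[617.  -23.4 118.2] 13.5833 0.5141348547770977 61.17145266383886
```

View pics/v7.png

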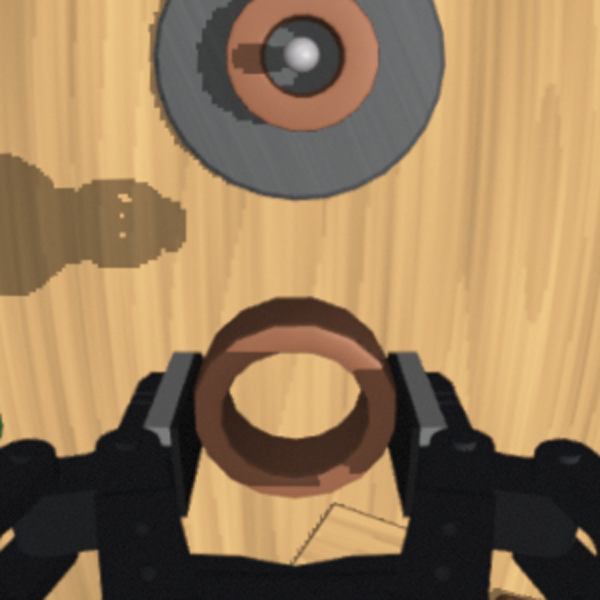

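The thick ring is centred on the spindle, with the tip at crop (301,54) and the ring at (303,56). The held thin ring is level, with its top face at crop u 195 to 396 and v 326 to 497.

```bash
python3 -c "
from h import *
np.set_printoptions(precision=1,suppress=True)
c=load('w7')
P=lambda u,v,z:print(z,world(c,u/2+130,v/2+80,z))
P(301,54,86);P(303,56,44)
for z in(174,176,178):
  for u,v in [(195,405),(396,405),(296,326),(296,497)]:P(u,v,z)
"
```

```text
86 [617.6  54.7  86. ]
44 [618.9  54.4  44. ]
174 [593.9 -21.1 174. ]
174 [638.6 -20.8 174. ]
174 [616.2  -1.6 174. ]
174 [616.5 -46.6 174. ]
176 [594.2 -19.9 176. ]
176 [638.2 -19.7 176. ]
176 [616.2  -0.8 176. ]
176 [616.5 -45.  176. ]
178 [594.6 -18.8 178. ]
178 [637.8 -18.5 178. ]
178 [616.1   0.1 178. ]
178 [616.5 -43.5 178. ]
```

>>> carry_out:
  moves:
    - [1, 0.01, 0.13, 0, 0]
    - [1, 0.01, 0.28, 0, 0]
    - [1, 0.01, 0.39, 0, 0]
    - [1, 0.01, 0.39, 0, 0]
    - [1, 0.01, 0.39, 0, 0]
    - [1, 0.01, 0.39, -0.1, 0]
    - [1, 0.01, 0.39, -0.2, 0]
    - [1, 0.01, 0.39, -0.3, 0]
    - [1, 0.01, 0.39, -0.4, 0]
    - [1, 0.01, 0.39, -0.4, 0]

```text
time_s: 14.47
position: [615.6, 53.8, 33.7]
ee_rot: [0.705, 0.709, -0.003, -0.003]
wrist_force: [-1.0, 0.3, -1.7]
finger_gap: 0.514
grasp_force: 61.2
```

>>> carry_out:
  moves:
    - [1, 0, 0, -0.05, 0]
    - [1, 0, 0, -0.09, 0]
    - [1, 0, 0, -0.12, 0]
    - [1, 0, 0, -0.135, 0]
    - [1, 0, 0, -0.135, 0]
    - [1, 0, 0, -0.135, 0]

```text
time_s: 14.97
position: [620.2, 55.5, 11.3]
ee_rot: [0.704, 0.71, 0.0, 0.0]
wrist_force: [-0.2, 0.0, -0.2]
finger_gap: 0.516
grasp_force: 61.2
```

Not in contact yet, so I'll lower in small steps.

>>> carry_out:
  moves:
    - [1, 0, 0, -0.01, 0]
    - [1, 0, 0, -0.02, 0]
    - [1, 0, 0, -0.02, 0]
    - [1, 0, 0, -0.02, 0]

```text
time_s: 15.3
position: [619.8, 55.6, 7.0]
ee_rot: [0.704, 0.71, -0.0, -0.0]
wrist_force: [-0.2, -0.7, -1.0]
finger_gap: 0.515
grasp_force: 61.2
```

>>> carry_out:
  moves:
    - [1, 0, 0, -0.005, 0]
    - [1, 0, 0, -0.01, 0]
    - [1, 0, 0, -0.015, 0]
    - [1, 0, 0, -0.015, 0]
    - [1, 0, 0, -0.015, 0]

```text
time_s: 15.72
position: [620.1, 55.5, 4.8]
ee_rot: [0.704, 0.71, 0.0, 0.0]
wrist_force: [-1.5, -0.1, 5.8]
finger_gap: 0.515
grasp_force: 64.4
```

Contact. I'll release slowly and rise clear.

>>> carry_out:
  moves:
    - [0.5, 0, 0, 0, 0]
    - [0.3, 0, 0, 0, 0]
    - [0, 0, 0, 0, 0]
    - [0, 0, 0, 0, 0]
    - [0, 0, 0, 0, 0]
    - [0, 0, 0, 0.1, 0]
    - [0, 0, 0, 0.25, 0]
    - [0, 0, 0, 0.4, 0]
    - [0, 0, 0, 0.55, 0]
    - [0, 0, 0, 0.6, 0]

```text
time_s: 16.55
position: [623.1, 55.4, 129.0]
ee_rot: [0.704, 0.71, 0.003, 0.003]
wrist_force: [0.1, -0.7, 0.7]
finger_gap: 1.005
grasp_force: 0.0
```

>>> carry_out:
  moves:
    - [0, 0, -0.15, 0, 0]
    - [0, 0, -0.3, 0, 0]
    - [0, 0, -0.4, 0, 0]
    - [0, 0, -0.4, 0, 0]
    - [0, 0, -0.4, 0, 0]
    - [0, 0, -0.4, 0, 0]

```text
time_s: 17.05
position: [619.4, -24.1, 123.3]
ee_rot: [0.704, 0.71, -0.0, -0.001]
wrist_force: [-0.2, 0.6, 0.0]
finger_gap: 1.001
grasp_force: 0.0
```

```bash
python3 -c "
from h import *
c=snap('wrist','w8');d=snap('side','s8');print(c['state']['position'],c['state']['finger_gap'],c['state']['wrist_force'])
cv2.imwrite('pics/v8.png',np.hstack([cv2.resize(c['image'][30:180,180:380],(400,300)),cv2.resize(d['image'][95:215,215:375],(400,300))])[:,:,::-1])"
```

```text
[619.39288586 -24.05136943 123.26700225] 1.0010841269973856 [-0.21981565  0.57027789  0.03107205]
```

I've used all ten views, so I'll check the result numerically. I'll compare the side image before and after with the predicted outline of the thin ring at z = 44 to 62, and also check the bowl.

```bash
python3 -c "
from h import *
a=load('s5');b=load('s8');s0=load('side0')
K,R,t=[np.array(b[k]) for k in('camera_matrix','R','t')]
def proj(X): p=(R@X.T).T+t; q=(K@p.T).T; return q[:,:2]/q[:,2:]
th=np.linspace(0,2*np.pi,60)
# side camera offset calibrated on spindle tip: find shift from thick ring mask in s5
def brown(c):
    h=cv2.cvtColor(np.ascontiguousarray(c['image']),cv2.COLOR_RGB2HSV).astype(int); return ((h[...,0]<12)|(h[...,0]>175))&(h[...,1]>80)
def box(m): v,u=np.nonzero(m); return u.min(),u.max(),v.min(),v.max()
def cyl(r,z0,z1): return np.vstack([np.c_[618.5+r*np.cos(th),54.6+r*np.sin(th),0*th+z] for z in(z0,z1)])
for nm,parts in(('s5',[(30,12,44)]),('s8',[(30,12,44),(23,44,62)])):
    P=np.vstack([proj(cyl(*p)) for p in parts]); 
    m=brown(load(nm))[115:200,260:330]; n,l,st,ce=cv2.connectedComponentsWithStats(m.astype(np.uint8)); i=1+st[1:,4].argmax()
    print(nm,'pred',P.min(0),P.max(0),'seen',st[i,0]+260,st[i,1]+115,st[i,0]+259+st[i,2],st[i,1]+114+st[i,3],st[i,4])
    if nm=='s8':
        mm=l==i; print('widths by row',[(r+115,int(mm[r].sum()),int(np.nonzero(mm[r])[0].min()+260),int(np.nonzero(mm[r])[0].max()+260)) for r in range(85) if mm[r].any()])
        print('thin pred',proj(cyl(23,44,62)).min(0),proj(cyl(23,44,62)).max(0),'top centre',proj(np.array([[618.5,54.6,62.]])))
d=np.abs(s0['image'].astype(int)-b['image']).max(2); print('bowl diff',(d[330:415,250:335]>40).sum())
c=load('w8'); m=brown(c)[40:200,180:380]; n,l,st,ce=cv2.connectedComponentsWithStats(m.astype(np.uint8))
for i in range(1,n):
    if st[i,4]>200:
        print(st[i]+[180,40,0,0,0])
g=cv2.cvtColor(np.ascontiguousarray(c['image']),cv2.COLOR_RGB2GRAY)
ci=cv2.HoughCircles(cv2.resize(g[40:200,180:380],None,fx=4,fy=4),cv2.HOUGH_GRADIENT_ALT,1.5,5,param1=150,param2=.7,minRadius=50,maxRadius=360)
if ci is not None:
    for x,y,r in ci.reshape(-1,3)[:8]: print('circle',180+x/4,40+y/4,r/4,[world(c,180+x/4,40+y/4,z).round(1) for z in(12,44,62)], [round(float(world(c,180+(x+r)/4,40+y/4,z)[0]-world(c,180+x/4,40+y/4,z)[0]),1) for z in(12,44,62)])
"
```

```text
s5 pred [281.69121308 143.0828507 ] [307.1717512  169.90467129] seen 283 145 307 169 414
s8 pred [281.69121308 139.23434978] [307.1717512  169.90467129] seen 283 141 307 169 488
widths by row [(141, 3, 291, 298), (142, 7, 289, 301), (143, 7, 289, 302), (144, 9, 288, 303), (145, 10, 287, 304), (146, 12, 286, 304), (147, 12, 286, 304), (148, 15, 285, 305), (149, 18, 284, 306), (150, 22, 284, 306), (151, 25, 283, 307), (152, 23, 283, 307), (153, 22, 283, 307), (154, 21, 283, 307), (155, 20, 283, 307), (156, 23, 283, 306), (157, 22, 283, 306), (158, 22, 283, 306), (159, 20, 283, 306), (160, 23, 283, 306), (161, 23, 283, 306), (162, 22, 283, 306), (163, 21, 284, 306), (164, 19, 284, 305), (165, 17, 286, 305), (166, 17, 286, 304), (167, 16, 287, 303), (168, 12, 289, 301), (169, 5, 292, 296)]
thin pred [284.83483632 139.23434978] [304.59277453 157.94790594] top centre [[294.78147982 145.62321282]]
bowl diff 0
[ 241   71   75   73 3274]
circle 282.75 105.625 32.626354 [array([622.7,  56.4,  12. ]), array([622.2,  55.8,  44. ]), array([621.9,  55.5,  62. ])] [29.0, 25.8, 24.0]
circle 278.25 104.5 29.68936 [array([618.7,  57.4,  12. ]), array([618.7,  56.7,  44. ]), array([618.6,  56.3,  62. ])] [26.3, 23.4, 21.8]
circle 278.25 104.5 22.17417 [array([618.7,  57.4,  12. ]), array([618.7,  56.7,  44. ]), array([618.6,  56.3,  62. ])] [19.6, 17.5, 16.2]
circle 278.25 110.125 25.529823 [array([618.8,  52.3,  12. ]), array([618.7,  52.2,  44. ]), array([618.6,  52.1,  62. ])] [22.6, 20.1, 18.7]
```

The stack is as expected. The thin ring's hole is a circle of radius 16.2 mm at z = 62, centred on the spindle. The side outline rose by the predicted amount, and the bowl image is unchanged.

```bash
python3 -c "
from h import *
print(manip.hand_in())"
```

```text
the job is handed in; nothing more can be done
None
```

The job is handed in at about 17 s: the thick ring lies flat on the base plate with the thin ring flat on top of it, both are released, and the bowl has not moved; I checked this final state from image measurements, because all ten picture views were used.

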